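# Turn the pasta stamp over and park it under the drying rack

## Task

The wooden pasta stamp was left with its ridged brass face down on the bench. Roll it over its edges, one quarter turn at a time, until the brass face is up: let it come to rest on its side in between, and keep it down at the bench, lowering it onto each face without letting it drop. Then park it, brass face still up, under the slatted drying rack, between the two low rails with one of its two longer sides flush against the stop at the back; do not bump the rack, and leave the jars, crockery and other tools where they are.

Things in the scene. Friction and masses are not known exactly. Their poses are not given: they have to be found in the camera images.
- stamp: Beech block, 64 x 90 x 70 mm along its own x, y, z, about 0.4 kg (varies). Origin at its centre. A ridged brass plate 8 mm thick covers the whole 64 x 90 mm face on its -z side, other faces plain wood. Starts on the bench (z = 0), +z up, brass down; must end with its z pointing down. Gripped by its two 90 x 70 mm ends (64 mm apart, along x) it tips about x, standing 90 mm high in between.
- rack: Fixed wooden drying rack on the bench, over the bay where the stamp is parked. Origin on the bench, middle of the stop's near face; x points away from the robot into the rack, y left, z up. Stop 30 mm high, 160 mm wide along y, near face at x = 0. Two rails 12 mm high and thick along x from -94 mm to 0, at y = +-66 mm, 120 mm clear between. Legs 20 mm square at x = -20 and 90, y = +-215 mm.
- roof_edge (a point): Middle of the lower front edge of the rack's slatted roof: in the rack's frame x = -94 mm, z = 170 mm. The roof reaches back from here to x = 106 mm, is 450 mm wide, top at 190 mm. The parked stamp, its x along the rack's x (either way round), has its near face 30 mm behind this edge: a vertical tool cannot follow it in, one leaning back towards the robot by 30 to 45 degrees can push it home.
- jar_left: Amber jar 68 mm across, 110 mm tall, under the rack about 155 mm left of the bay's middle; origin at the centre of its underside. Leave alone.
- jar_right: Green jar 68 mm across, 110 mm tall, under the rack about 155 mm right of the bay's middle; origin at the centre of its underside. Leave alone.
- bowl: Blue bowl 140 mm across, 60 mm high, on top of the rack at the left; origin at the centre of its underside. Leave alone.
- mug: White mug 76 mm across, 85 mm high, on top of the rack at the right; origin at the centre of its underside. Leave alone.
- rolling_pin: Wooden rolling pin 360 mm long, 48 mm thick, lying on the bench far left along its own x; origin on the bench under its middle. Leave alone.
- scraper: Bench scraper, wooden handle and steel blade, 105 x 120 mm, 22 mm high, on the bench far right; origin on the bench between handle and blade. Leave alone.
- egg_tub: White egg tub 100 x 150 x 50 mm, on the bench far right behind the scraper; origin at the centre of its underside. Leave alone.
There are look-alikes about, which are no part of the job. Several things look just like the stamp: the one meant starts farthest to the robot's left.

How it is judged:
By the outcome, as a careful person would: the job done as asked, in the order asked, and still so for the second after the job is handed in, with the robot touching nothing.
It also fails if it takes over 72 s, if anything falls off the work surface, if the arm or the gripper's body presses on something with over 40 N, if the wrist force passes 120 N, or if a joint passes its speed limit or range.

## Robot

A 6-joint arm with a two-finger parallel gripper is mounted at the origin on the work surface. World frame = base frame: x ahead of the robot, y to its left, z up, the work surface at z = 0. Lengths are in mm, angles in rad, forces in N, time in s.
With the tool pointing down it reaches from about 425 to 1125 mm from the base axis. Payload 14.9 kg.
Tool frame: the origin (TCP) lies where the fingers leave the gripper's body, on its centre line; the fingertips stand 78 mm ahead of it and the grasp point (between the pads) lies 60 mm ahead of it; z points along the fingers, y is the line along which they close (so a half turn about z gives the same grasp; the last joint's range is limited). The gripper opens to 91 mm and grips with 3 to 60 N. Pads are 32 mm wide; open, the fingers measure 118 mm over their backs; the gripper's body (76 mm by 178 mm) begins 60 mm behind the grasp point.
Start: joints at [1.243, 0.379, 1.734, -0, 1.028, -0.033], TCP at [203.391, 669.814, 292.232] pointing down, gripper open.
Joint ranges: [-2.77, 2.77], [-0.74, 2.19], [0, 2.66], [-1.06, 4.2], [0.31, 2.87], [-3.08, 3.08]. Speed limits (rad/s): [1.89, 1.89, 2.39, 3.14, 3.14, 3.14].

## Interface

Orientations are given as a 3x3 rotation matrix whose columns are the frame's x, y, z axes.
In Python, from workcell import read_state, camera, calibration, hand_in gives the robot as it stands.
- The arm moves only by the tool play_rows, never from a script. Its arguments are lists of equal length, an entry for each row: "turn": the turn, a rotation vector about the tool's x, y, z in degrees, a list of three; "dp": the shift along the tool's x, y, z in m, a list of three; "claw": the closure in counts, from 0 (fully open) to 255 (shut). In form: {"turn": [[rx, ry, rz], ...], "dp": [[tx, ty, tz], ...], "claw": [claw, ...]}. A call has 1 to 8 rows; each row shifts and turns the commanded pose from where the row before left it, along the tool's axes as they then stand; what a row does not reach is not made up. A row lasts 1/10 s, in which the tool goes at most 50 mm and 8.59 degrees, less where a joint would pass 70% of its speed; a pose out of reach is approached as far as the arm can. A call is refused whole if a number of a shift passes 0.05 or a number of a turn 8.59, either way. A call with a gripper value outside its range is refused whole. The fingers move at their own pace and stop on an object; "newtons" is the grip in N (left out, the last holds). Time passes only in rows, so rows that do not move let the fingers close. It gives the time, the measured TCP pose, the force, the opening and the grip force at its end, in the units of the state.
- read_state(): the state, without advancing time (a new reading comes with each control period).
- camera(name): name is "side" or "top"; returns (picture, depth): 384x512x3 uint8, red, green, blue; 384x512 float32, mm along the optical axis (not along the pixel's ray), 0 where there is no reading.
- calibration(name): a dict with "camera_matrix" (3x3 intrinsics, pixels), "rvec" (rotation vector, rad) and "tvec" (3), from world to camera coordinates, as OpenCV has them. Camera axes: x right, y down, z forward; pixel columns grow to the right and rows downward; lengths in mm; the calibration is good to about 2 mm. A picture is of the moment at which its call begins. calibration takes no time and is no camera call.
- hand_in(): hands the job in; it is judged then, once.
The state is a dict: "clock": time; "joint_positions": joint angles; "joint_vel": joint speeds; "joint_torque": joint torques, N m; "position": TCP position; "eef_rot": TCP orientation; "ft_force": force on the tool from outside, world axes, zero at the start; "wrist_torque": the same for the moment, N m; "opening": opening from 0.0 (shut) to 1.0 (fully open); "grip_force": force on a finger pad.
Only numpy, scipy, OpenCV 4.12 (cv2) and the standard library are available. Lean on these libraries where they do the work, as an engineer would, in place of code of your own. Each camera call takes 0.05 s, during which the arm holds its last target. There are 200 camera calls.

## Working session

There is one attempt and no reset: what is moved stays moved. The work goes in short steps, Python scripts to look and compute and a tool call to move; the robot and the scene stay as the last step left them, time stands still between calls to the robot, and variables do not carry over. Pictures are saved under pics/ and viewed, at most 10 in all, crops included, and the job is handed in when it is done.

Besides the shell and the picture viewer there is one more tool, called after "Emit:" by a JSON object that holds its "fn" and its "kwargs". play_rows: Moves the arm, as the interface text tells. Its arguments: {"type":"object","properties":{"turn":{"type":"array"},"dp":{"type":"array"},"claw":{"type":"array"},"newtons":{"type":"number"}},"required":["turn","dp","claw"]}

```bash
mkdir -p pics; cat > h.py <<'E'
import numpy as np, cv2
from workcell import read_state, camera, calibration, hand_in
def shot(n,f):
    p,d=camera(n); cv2.imwrite(f'pics/{f}.png',p[:,:,::-1]); np.savez(f'pics/{f}.npz',p=p,d=d); return p,d
def cal(n):
    c=calibration(n); K=np.array(c['camera_matrix'],float); R=cv2.Rodrigues(np.array(c['rvec'],float))[0]; t=np.array(c['tvec'],float).ravel(); return K,R,t
def cloud(n,d):
    K,R,t=cal(n); v,u=np.mgrid[:d.shape[0],:d.shape[1]]
    P=np.stack([(u-K[0,2])/K[0,0]*d,(v-K[1,2])/K[1,1]*d,d],-1)
    return (P-t)@R
def proj(n,X):
    K,R,t=cal(n); q=(R@np.array(X,float)+t); q=K@q; return q[:2]/q[2]
E
python3 - <<'E'
from h import *
a,_=shot('side','s0'); b,_=shot('top','t0')
for n in('side','top'):
    K,R,t=cal(n); print(n,(-R.T@t).round(),R[2].round(2),K[0,0])
cv2.imwrite('pics/both.png',cv2.resize(np.vstack([a,b])[:,:,::-1],None,fx=0.78,fy=0.78))
E
```

```text
side [-287. -828. 1010.] [ 0.56  0.57 -0.61] 406.7974934066031
top [ 422.   -0. 1481.] [ 0.09  0.02 -1.  ] 377.85250991216685
```

View pics/s0.png

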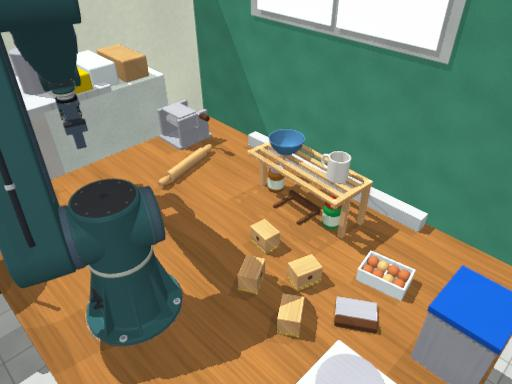

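View pics/t0.png

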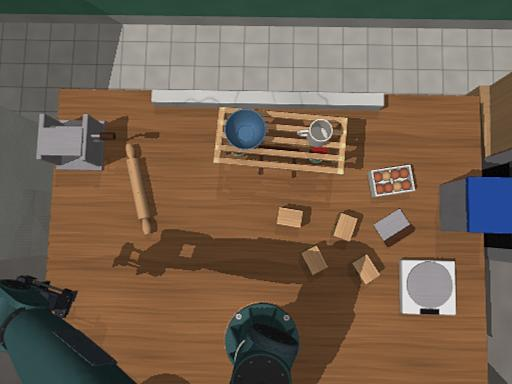

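Candidates, top view: blocks at (290,216), (346,226), (315,260) and (367,269). The patch at (188,250) is only a gap in the shadow. In the side view they are at (265,236), (305,272), (252,274) and (291,315). The one farthest left is top (290,216) / side (265,236). I'll check it in a crop and measure it along with the rack.

```bash
python3 - <<'E'
from h import *
z=np.load('pics/t0.npz'); s=np.load('pics/s0.npz')
C=cloud('top',z['d']); S=cloud('side',s['d'])
for (u,v) in [(290,216),(346,226),(315,260),(367,269)]:
    w=C[v-22:v+23,u-22:u+23].reshape(-1,3); w=w[np.hypot(*(w[:,:2]-C[v,u,:2]).T)<85]; zt=np.median(w[(w[:,2]>40)][:,2]); m=w[abs(w[:,2]-zt)<6]
    r=cv2.minAreaRect(m[:,:2].astype(np.float32)); print((u,v),zt.round(1),np.round(r[0]),np.round(r[1]),round(r[2],1),'side px',proj('side',C[v,u]).round())
# roof
m=(C[...,2]>178)&(C[...,2]<200)&(C[...,0]>600); m[:90]=0; m[180:]=0; m[:,:205]=0; m[:,355:]=0
r=cv2.minAreaRect(C[m][:,:2].astype(np.float32)); print('roof',r, cv2.boxPoints(r).round(), np.median(C[m][:,2]))
print('bench z',np.median(C[240:250,60:110,2]))
a=cv2.resize(s['p'][130:330,230:400],None,fx=3,fy=3,interpolation=3); b=cv2.resize(z['p'][95:245,200:400],None,fx=3,fy=3,interpolation=3)[:450]
cv2.imwrite('pics/c0.png',a[:,:,::-1]);cv2.imwrite('pics/c1.png',b[:,:,::-1])
E
```

```text
(290, 216) 69.0 [468. -97.] [90. 64.] 81.8 side px [267. 228.]
(346, 226) 68.9 [ 437. -305.] [65. 90.] 71.9 side px [307. 266.]
(315, 260) 68.9 [ 313. -192.] [91. 64.] 28.9 side px [253. 267.]
(367, 269) 68.8 [ 284. -381.] [91. 65.] 32.9 side px [293. 310.]
roof ((731.76416015625, -53.732177734375), (450.5665588378906, 202.37228393554688), 85.92552185058594) [[ 615. -271.]
 [ 817. -286.]
 [ 849.  164.]
 [ 647.  178.]] 189.20628096692536
bench z -1.8078573232285522
```

View pics/c0.png

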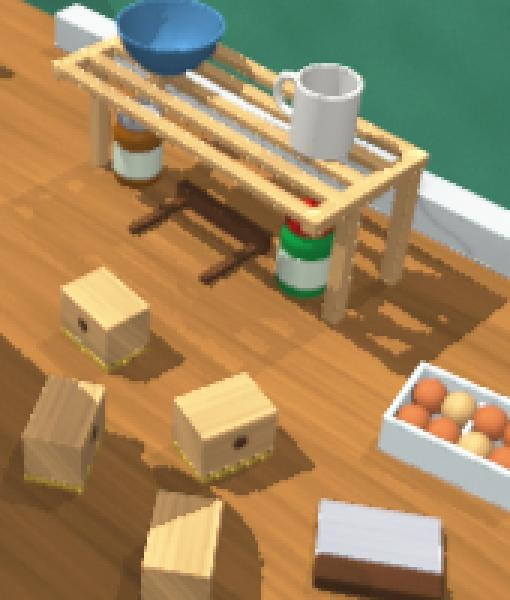

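View pics/c1.png

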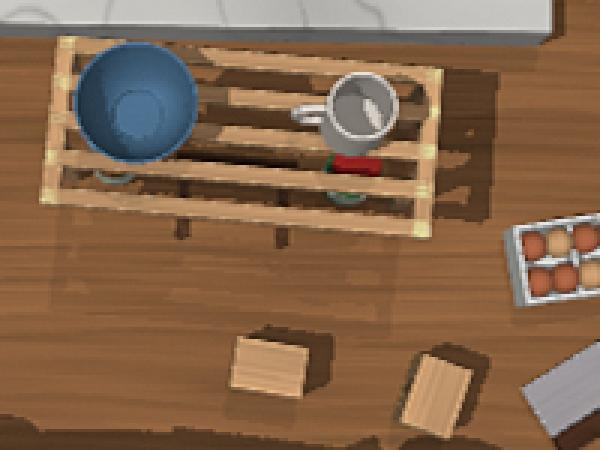

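Block (290,216) is at (468,-97) with its long side about 8° off world y, and its brass is at the bottom. The rack's rails and stop show clearly in the crop, and the other three blocks are farther right. Next I'll read the state and work out the pre-grasp approach.

```bash
cat >> h.py <<'E'
from scipy.spatial.transform import Rotation as Rn
def st():
    s=read_state(); return np.array(s['position']),np.array(s['eef_rot']).reshape(3,3),s
def show():
    p,R,s=st(); print('t',s['clock'],'p',p.round(1),'G',(p+60*R[:,2]).round(1),'\nR',R.round(3).tolist(),'\nq',np.round(s['joint_positions'],2),'F',np.round(s['ft_force'],1),'op',s['opening'],s['grip_force'])
def need(G,R1):  # shift/turn in present tool axes to bring grasp point to G with orientation R1
    p,R,s=st(); print('dp tool',(R.T@(np.array(G)-60*R1[:,2]-p)).round(1),'turn',Rn.from_matrix(R.T@R1).as_rotvec(degrees=True).round(1))
def ori(y,lean): # tool y horizontal dir; lean deg: about tool y from straight down
    y=np.array([*y,0])/np.hypot(*y); z=np.array([0,0,-1.]); R=np.stack([np.cross(y,z),y,z],1); return R@Rn.from_rotvec([0,lean,0],degrees=True).as_matrix()
E
python3 - <<'E'
from h import *
show()
sx=np.array([.99,-.143])
for y in (sx,-sx):
  for l in (0,45,-45):
    R=ori(y,l); print(l,R.round(2).tolist()); need([468,-97,180],R)
print(proj('side',[725.8,-53.3,30]),proj('side',[725.8-94*.997-66*.071,-53.3+94*.071-66,12]),proj('side',[725.8-94*.997+66*.071,-53.3+94*.071+66,12]))
E
```

```text
t 0.1 p [203.3 669.5 291.6] G [203.2 669.5 231.6] 
R [[-0.957, 0.291, -0.0], [0.291, 0.957, -0.001], [0.0, -0.001, -1.0]] 
q [ 1.24  0.38  1.73 -0.    1.03 -0.03] F [0.9 0.8 0.1] op 0.9991238285733538 0.0
0 [[0.14, 0.99, 0.0], [0.99, -0.14, 0.0], [0.0, 0.0, -1.0]]
dp tool [-476.  -656.5   52.3] turn [-0.   0.  81.3]
45 [[0.1, 0.99, 0.1], [0.7, -0.14, 0.7], [0.71, 0.0, -0.71]]
dp tool [-482.4 -698.4   69.9] turn [-31.9  37.1  76.8]
-45 [[0.1, 0.99, -0.1], [0.7, -0.14, -0.7], [-0.71, 0.0, -0.71]]
dp tool [-469.6 -614.6   69.8] turn [ 31.8 -37.   76.8]
0 [[-0.14, -0.99, 0.0], [-0.99, 0.14, 0.0], [0.0, 0.0, -1.0]]
dp tool [-476.  -656.5   52.3] turn [ -0.   -0.1 -98.7]
45 [[-0.1, -0.99, -0.1], [-0.7, 0.14, -0.7], [0.71, 0.0, -0.71]]
dp tool [-469.6 -614.6   69.8] turn [ 38.5  33.  -93. ]
-45 [[-0.1, -0.99, 0.1], [-0.7, 0.14, 0.7], [-0.71, 0.0, -0.71]]
dp tool [-482.4 -698.4   69.9] turn [-38.6 -33.1 -93. ]
[303.94012524 200.01318913] [298.75221772 222.09680089] [274.82531902 205.46037663]
```

Emit:
{"fn": "play_rows", "kwargs": {"turn": [[0,0,4.1],[0,0,4.1],[0,0,4.1],[0,0,4.1],[0,0,4.1],[0,0,4.1],[0,0,4.1],[0,0,4.1]], "dp": [[-0.046,-0.012,0],[-0.046,-0.012,0],[-0.046,-0.012,0],[-0.046,-0.012,0],[-0.046,-0.012,0],[-0.046,-0.012,0],[-0.046,-0.012,0],[-0.046,-0.012,0]], "claw": [0,0,0,0,0,0,0,0], "newtons": 40}}

```text
clock: 0.9
position: [465.6, 398.8, 292.1]
eef_rot: [[-0.645, 0.764, -0.0], [0.764, 0.645, -0.0], [-0.0, -0.0, -1.0]]
ft_force: [2.3, -0.1, 0.4]
opening: 0.996
grip_force: 0.0
```

Emit:
{"fn": "play_rows", "kwargs": {"turn": [[0,0,4.1],[0,0,4.1],[0,0,4.1],[0,0,4.1],[0,0,4.1],[0,0,4.1],[0,0,4.1],[0,0,4.1]], "dp": [[-0.04,-0.012,0],[-0.04,-0.012,0],[-0.04,-0.012,0],[-0.04,-0.012,0],[-0.04,-0.012,0],[-0.04,-0.012,0],[-0.04,-0.012,0],[-0.04,-0.012,0]], "claw": [0,0,0,0,0,0,0,0]}}

```text
clock: 1.7
position: [517.6, 73.6, 292.1]
eef_rot: [[-0.128, 0.992, -0.0], [0.992, 0.128, -0.0], [-0.0, -0.0, -1.0]]
ft_force: [0.3, -0.7, -0.1]
opening: 0.998
grip_force: 0.0
```

```bash
python3 - <<'E'
from h import *
show()
need([468,-97,200],ori([.99,-.143],0));need([468,-97,130],ori([.99,-.143],45))
E
```

```text
t 1.7 p [517.6  73.6 292.1] G [517.6  73.6 232.1] 
R [[-0.128, 0.992, -0.0], [0.992, 0.128, -0.0], [-0.0, -0.0, -1.0]] 
q [ 0.1   0.1   2.09 -0.    0.95 -0.03] F [ 0.3 -0.7 -0.1] op 0.9982084080477924 0.0
dp tool [-162.8  -70.9   32.2] turn [-0.   0.  15.6]
dp tool [-203.7  -82.3  119.7] turn [-6.1 44.7 14.8]
```

Emit:
{"fn": "play_rows", "kwargs": {"turn": [[0,0,3.9],[0,0,3.9],[0,0,3.9],[0,0,3.9]], "dp": [[-0.0423,-0.0135,0.008],[-0.0423,-0.0135,0.008],[-0.0423,-0.0135,0.008],[-0.0423,-0.0135,0.008]], "claw": [0,0,0,0]}}

```text
clock: 2.1
position: [468.1, -96.6, 260.0]
eef_rot: [[0.143, 0.99, 0.0], [0.99, -0.143, -0.0], [-0.0, 0.0, -1.0]]
ft_force: [-0.4, -0.6, 0.6]
opening: 0.998
grip_force: 0.0
```

Emit:
{"fn": "play_rows", "kwargs": {"turn": [[0,7.5,0],[0,7.5,0],[0,7.5,0],[0,7.5,0],[0,7.5,0],[0,7.5,0],[0,0,0]], "dp": [[-0.0078,0,0.0005],[-0.0078,0,0.0005],[-0.0078,0,0.0005],[-0.0078,0,0.0005],[-0.0078,0,0.0005],[-0.0078,0,0.0005],[0,0,0]], "claw": [0,0,0,0,0,0,0]}}

```text
clock: 2.8
position: [462.2, -137.9, 241.2]
eef_rot: [[0.103, 0.99, 0.1], [0.697, -0.143, 0.703], [0.71, -0.003, -0.704]]
ft_force: [-0.4, 0.1, 0.4]
opening: 1.001
grip_force: 0.0
```

```bash
python3 - <<'E'
from h import *
show()
need([468,-97,35],ori([.99,-.143],45))
p,d=shot('side','s1'); cv2.imwrite('pics/s1c.png',cv2.resize(p[60:360,100:400],None,fx=2,fy=2)[:,:,::-1])
E
```

```text
t 2.8 p [ 462.2 -137.9  241.2] G [468.1 -95.7 198.9] 
R [[0.103, 0.99, 0.1], [0.697, -0.143, 0.703], [0.71, -0.003, -0.704]] 
q [-0.59  0.26  2.14  0.74  1.25 -0.88] F [-0.4  0.1  0.4] op 1.0014354128143568 0.0
dp tool [-117.1    0.4  114.6] turn [-0.1 -0.2 -0.1]
```

View pics/s1c.png

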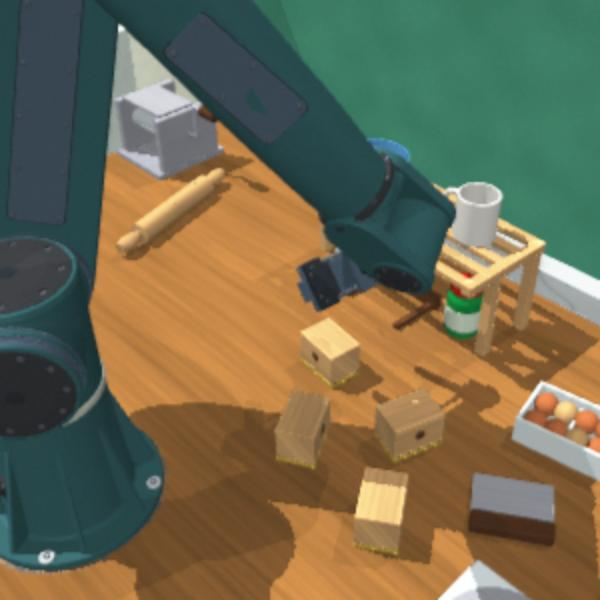

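Emit:
{"fn": "play_rows", "kwargs": {"turn": [[0,0,0],[0,0,0],[0,0,0],[0,0,0],[0,0,0],[0,0,0],[0,0,0],[0,0,0]], "dp": [[-0.0146,0,0.0134],[-0.0146,0,0.0134],[-0.0146,0,0.0134],[-0.0146,0,0.0134],[-0.0146,0,0.0134],[-0.0146,0,0.0134],[-0.0146,0,0.0134],[-0.0146,0,0.0134]], "claw": [0,0,0,0,0,0,0,0]}}

```text
clock: 3.65
position: [462.3, -143.2, 84.2]
eef_rot: [[0.098, 0.99, 0.098], [0.703, -0.139, 0.697], [0.704, 0.0, -0.71]]
ft_force: [0.5, -0.3, -0.0]
opening: 0.998
grip_force: 0.0
```

Emit:
{"fn": "play_rows", "kwargs": {"turn": [[0,0,0],[0,0,0],[0,0,0],[0,0,0],[0,0,0],[0,0,0],[0,0,0],[0,0,0]], "dp": [[0,0,0],[0,0,0],[0,0,0],[0,0,0],[0,0,0],[0,0,0],[0,0,0],[0,0,0]], "claw": [0,60,120,120,120,120,120,120], "newtons": 40}}

```text
clock: 4.45
position: [462.1, -143.7, 85.1]
eef_rot: [[0.099, 0.99, 0.1], [0.7, -0.141, 0.7], [0.707, 0.001, -0.707]]
ft_force: [-2.3, -0.6, 9.3]
opening: 0.699
grip_force: 40.0
```

```bash
python3 - <<'E'
from h import *
show(); p,R,s=st()
u=R[:,0]*0+np.array([.143,.99,0]); 
c=np.array([468,-97,35.]); e=c+45*u-np.array([0,0,35]); et=R.T@(e-p); print('edge in tool',et.round(1),'centre',(R.T@(c-p)).round(1))
for dg in (3.,3.75):
  print(dg,(et-Rn.from_rotvec([0,-dg,0],degrees=True).apply(et)).round(2))
E
```

```text
t 4.45 p [ 462.1 -143.7   85.1] G [ 468.1 -101.7   42.7] 
R [[0.099, 0.99, 0.1], [0.7, -0.141, 0.7], [0.707, 0.001, -0.707]] 
q [-0.6   0.57  2.12  0.82  1.05 -1.11] F [-2.3 -0.6  9.3] op 0.698959730069974 39.99975085258484
edge in tool [  4.9  -0.6 125.3] centre [-2.2 -0.7 68.7]
3.0 [ 6.56 -0.   -0.08]
3.75 [ 8.21  0.   -0.05]
```

Emit:
{"fn": "play_rows", "kwargs": {"turn": [[0,0,0],[0,-3.75,0],[0,-3.75,0],[0,-3.75,0],[0,-3.75,0]], "dp": [[0.0008,0,-0.0008],[0.0082,0,0],[0.0082,0,0],[0.0082,0,0],[0.0082,0,0]], "claw": [120,120,120,120,120]}}

```text
clock: 4.95
position: [465.5, -118.6, 106.9]
eef_rot: [[0.122, 0.99, 0.071], [0.859, -0.141, 0.493], [0.498, 0.001, -0.867]]
ft_force: [-4.6, -2.4, 3.1]
opening: 0.702
grip_force: 40.0
```

```bash
python3 - <<'E'
from h import *
show(); p,R,s=st(); print(p+R@[4.9,-.6,125.3])
E
```

```text
t 4.95 p [ 465.5 -118.6  106.9] G [469.7 -89.   54.9] 
R [[0.122, 0.99, 0.071], [0.859, -0.141, 0.493], [0.498, 0.001, -0.867]] 
q [-0.49  0.44  2.18  0.68  0.84 -0.89] F [-4.6 -2.4  3.1] op 0.7015919900217511 39.99817728996277
[474.3376153  -52.53157394   0.70689984]
```

Emit:
{"fn": "play_rows", "kwargs": {"turn": [[0,-3.75,0],[0,-3.75,0],[0,-3.75,0],[0,-3.75,0],[0,-3.75,0],[0,-3.75,0],[0,-3.75,0],[0,-3.75,0]], "dp": [[0.0082,0,0],[0.0082,0,-0.0001],[0.0082,0,0],[0.0082,0,-0.0001],[0.0082,0,0],[0.0082,0,-0.0001],[0.0082,0,0],[0.0082,0,-0.0001]], "claw": [120,120,120,120,120,120,120,120]}}

```text
clock: 5.75
position: [474.4, -56.7, 127.1]
eef_rot: [[0.141, 0.99, -0.0], [0.99, -0.141, -0.002], [-0.002, 0.0, -1.0]]
ft_force: [-12.9, 6.5, 33.2]
opening: 0.7
grip_force: 40.0
```

Emit:
{"fn": "play_rows", "kwargs": {"turn": [[0,-3.75,0],[0,-3.75,0],[0,-3.75,0],[0,-3.75,0],[0,-3.75,0],[0,-3.75,0],[0,-3.75,0]], "dp": [[0.0082,0,0],[0.0082,0,-0.0001],[0.0082,0,0],[0.0082,0,-0.0001],[0.0082,0,0],[0.0082,0,-0.0001],[0.0082,0,0]], "claw": [120,120,120,120,120,120,120]}}

```text
clock: 6.45
position: [482.4, -0.8, 117.0]
eef_rot: [[0.128, 0.99, -0.062], [0.886, -0.143, -0.442], [-0.446, 0.002, -0.895]]
ft_force: [-20.4, 27.6, 53.7]
opening: 0.698
grip_force: 40.0
```

```bash
python3 - <<'E'
from h import *
show(); p,R,s=st(); print(p+R@[4.9,-.6,125.3],p+R@[-2.2,-.7,68.7])
E
```

```text
t 6.45 p [482.4  -0.8 117. ] G [478.7 -27.3  63.3] 
R [[0.128, 0.99, -0.062], [0.886, -0.143, -0.442], [-0.446, 0.002, -0.895]] 
q [ 0.12  0.41  2.18 -0.65  0.79  0.78] F [-20.4  27.6  53.7] op 0.6984198959385173 40.0252291560173
[474.63117328 -51.72833961   2.70843192] [477.14938188 -33.01071443  56.53490434]
```

Emit:
{"fn": "play_rows", "kwargs": {"turn": [[0,0,0],[0,0,0]], "dp": [[-0.0006,0,-0.0013],[0,0,0]], "claw": [120,120]}}

```text
clock: 6.65
position: [482.8, -1.3, 117.2]
eef_rot: [[0.126, 0.99, -0.061], [0.888, -0.14, -0.439], [-0.443, 0.001, -0.896]]
ft_force: [-2.8, 6.0, 19.6]
opening: 0.701
grip_force: 40.0
```

```bash
python3 - <<'E'
from h import *
show()
p,d=shot('side','s2'); cv2.imwrite('pics/s2c.png',cv2.resize(p[160:300,180:330],None,fx=4,fy=4)[:,:,::-1])
E
```

```text
t 6.65 p [482.8  -1.3 117.2] G [479.1 -27.6  63.4] 
R [[0.126, 0.99, -0.061], [0.888, -0.14, -0.439], [-0.443, 0.001, -0.896]] 
q [ 0.12  0.41  2.18 -0.65  0.79  0.78] F [-2.8  6.  19.6] op 0.7010901809418836 40.0010347366333
```

View pics/s2c.png

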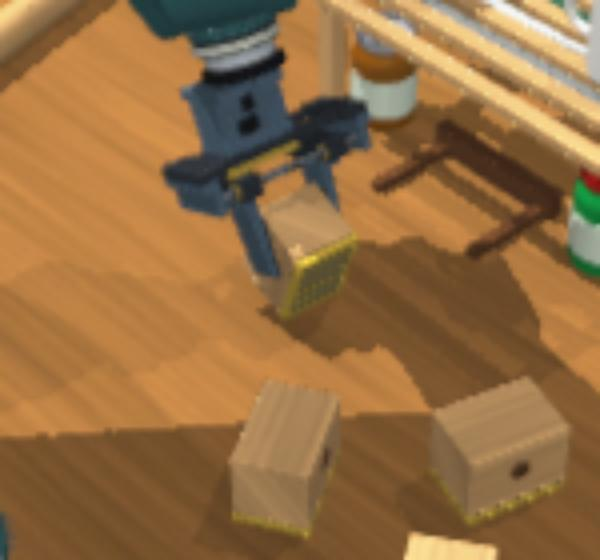

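The stamp is held and tilted about 70°, brass face to the right (stamp at about (310,255) in the crop). I'll continue gently.

Emit:
{"fn": "play_rows", "kwargs": {"turn": [[0,0,0],[0,-3,0],[0,-3,0],[0,-3,0],[0,-3,0],[0,0,0]], "dp": [[-0.0003,0,-0.0006],[0.0067,0,-0.0002],[0.0067,0,-0.0002],[0.0067,0,-0.0002],[0.0067,0,-0.0002],[0,0,0]], "claw": [120,120,120,120,120,120]}}

```text
clock: 7.3
position: [485.8, 21.7, 104.1]
eef_rot: [[0.109, 0.99, -0.087], [0.775, -0.139, -0.616], [-0.622, 0.0, -0.783]]
ft_force: [1.2, -3.3, 10.0]
opening: 0.7
grip_force: 40.0
```

```bash
python3 - <<'E'
from h import *
show(); p,R,s=st(); print(np.round(s['wrist_torque'],2))
P,d=shot('side','s3'); C=cloud('side',d)
hsv=cv2.cvtColor(P,cv2.COLOR_RGB2HSV)
m=(abs(C[...,0]-480)<70)&(abs(C[...,1]+20)<80)&(C[...,2]>8)&(C[...,2]<110)&(hsv[...,0]>24)&(hsv[...,0]<34)&(hsv[...,1]>140)
print(m.sum()); X=C[m]; c=X.mean(0); n=np.linalg.svd(X-c)[2]; print(c.round(1),n.round(2).tolist(), X.min(0).round(),X.max(0).round())
np.set_printoptions(suppress=True); 
E
```

```text
t 7.3 p [485.8  21.7 104.1] G [480.6 -15.2  57.2] 
R [[0.109, 0.99, -0.087], [0.775, -0.139, -0.616], [-0.622, 0.0, -0.783]] 
q [ 0.23  0.5   2.14 -0.79  0.96  0.98] F [ 1.2 -3.3 10. ] op 0.6996336172823306 40.000603795051575
[-1.96  0.08  0.1 ]
1
[445.3 -51.1  86.4] [[1.0, 0.0, 0.0], [0.0, 1.0, 0.0], [0.0, 0.0, 1.0]] [445. -51.  86.] [445. -51.  86.]
```

```bash
cat >> h.py <<'E'
def face(C,lo,hi,k=3,ax=1):
    m=np.all((C>lo)&(C<hi),-1); X=C[m]; w=np.ones(len(X),bool)
    for _ in range(8):
        c=X[w].mean(0); n=np.linalg.svd(X[w]-c,full_matrices=False)[2][2]; r=(X-c)@n; w=abs(r)<max(k,0.0)
    n*=np.sign(n[ax]); return c,n,X[w]
E
python3 - <<'E'
from h import *
C=cloud('side',np.load('pics/s3.npz')['d'])
c,n,X=face(C,[440,-80,12],[515,-35,85]); print(len(X),c.round(1),n.round(3),'tilt deg',np.degrees(np.arctan2(n[2],np.hypot(*n[:2]))).round(1),'yaw',np.degrees(np.arctan2(n[0],n[1])).round(1),X.min(0).round(),X.max(0).round())
E
```

```text
184 [471.4 -53.9  47.9] [0.13  0.985 0.117] tilt deg 6.7 yaw 7.5 [440. -62.  12.] [505. -45.  84.]
```

Emit:
{"fn": "play_rows", "kwargs": {"turn": [[0,-2.3,0],[0,-2.2,0],[0,-2.2,0],[0,0,0],[0,0,0]], "dp": [[0.0051,0,-0.0001],[0.0049,0,-0.0001],[0.0049,0,-0.0001],[0,0,0],[0,0,0]], "claw": [120,120,120,120,120]}}

```text
clock: 7.85
position: [487.5, 32.8, 95.2]
eef_rot: [[0.1, 0.99, -0.099], [0.699, -0.14, -0.701], [-0.708, 0.001, -0.707]]
ft_force: [-0.2, 1.9, 11.1]
opening: 0.702
grip_force: 40.0
```

```bash
python3 - <<'E'
from h import *
show(); p,R,s=st(); print(np.round(s['wrist_torque'],2))
P,d=shot('side','s4'); C=cloud('side',d)
c,n,X=face(C,[440,-80,12],[515,-35,85]); print(len(X),c.round(1),n.round(3),X.min(0).round(),X.max(0).round())
X=C[(abs(C[...,0]-478)<20)&(abs(C[...,1]+40)<30)&(C[...,2]>75)&(C[...,2]<100)]; print(len(X),X[:,2].max(),np.median(X[:,2]))
E
```

```text
t 7.85 p [487.5  32.8  95.2] G [481.6  -9.2  52.8] 
R [[0.1, 0.99, -0.099], [0.699, -0.14, -0.701], [-0.708, 0.001, -0.707]] 
q [ 0.27  0.56  2.11 -0.84  1.05  1.07] F [-0.2  1.9 11.1] op 0.7017341131207587 40.00203788280487
[-1.12  0.49 -0.1 ]
202 [472.2 -48.6  49.2] [0.125 0.992 0.007] [441. -54.  12.] [505. -43.  85.]
114 95.56127572370296 89.06620308865175
```

Emit:
{"fn": "play_rows", "kwargs": {"turn": [[0,0,0],[0,0,0],[0,0,0]], "dp": [[0.0004,0,0.0004],[0.0003,0,0.0003],[0,0,0]], "claw": [120,120,120]}}

```text
clock: 8.2
position: [487.5, 32.9, 95.1]
eef_rot: [[0.1, 0.99, -0.099], [0.699, -0.141, -0.701], [-0.708, 0.001, -0.706]]
ft_force: [-5.5, 8.0, 30.1]
opening: 0.699
grip_force: 40.0
```

Emit:
{"fn": "play_rows", "kwargs": {"turn": [[0,0,0],[0,0,0],[0,0,0],[0,0,0],[0,0,0],[0,0,0],[0,0,0],[0,0,0]], "dp": [[-0.0005,0,-0.0005],[0,0,0],[0,0,0],[0,0,0],[0,0,0],[0,0,0],[0,0,0],[0,0,0]], "claw": [120,80,70,50,20,0,0,0]}}

```text
clock: 9.0
position: [486.9, 32.7, 94.0]
eef_rot: [[0.1, 0.99, -0.1], [0.701, -0.141, -0.699], [-0.706, -0.0, -0.708]]
ft_force: [-0.5, 0.7, 0.4]
opening: 1.004
grip_force: 0.0
```

Emit:
{"fn": "play_rows", "kwargs": {"turn": [[0,0,0],[0,0,0],[0,0,0],[0,0,0],[0,0,0],[0,0,0]], "dp": [[0,0,-0.01],[0,0,-0.02],[0,0,-0.02],[0,0,-0.02],[0,0,-0.02],[0,0,-0.02]], "claw": [0,0,0,0,0,0]}}

```text
clock: 9.6
position: [498.1, 111.5, 173.8]
eef_rot: [[0.1, 0.99, -0.098], [0.701, -0.14, -0.699], [-0.706, 0.001, -0.708]]
ft_force: [0.2, 0.1, 1.0]
opening: 0.997
grip_force: 0.0
```

Emit:
{"fn": "play_rows", "kwargs": {"turn": [[0,7.5,0],[0,7.5,0],[0,7.5,0],[0,7.5,0],[0,7.5,0],[0,7.5,0]], "dp": [[-0.0232,0,0.0015],[-0.0232,0,0.0015],[-0.0232,0,0.0015],[-0.0232,0,0.0015],[-0.0232,0,0.0015],[-0.0232,0,0.0015]], "claw": [0,0,0,0,0,0]}}

```text
clock: 10.2
position: [481.1, -14.5, 226.5]
eef_rot: [[0.139, 0.99, 0.006], [0.99, -0.139, 0.006], [0.007, 0.005, -1.0]]
ft_force: [-0.4, 1.0, -0.2]
opening: 1.0
grip_force: 0.0
```

Emit:
{"fn": "play_rows", "kwargs": {"turn": [[0,7.5,0],[0,7.5,0],[0,7.5,0],[0,7.5,0],[0,7.5,0],[0,7.5,0],[0,0,0]], "dp": [[-0.0232,0,0.0015],[-0.0232,0,0.0015],[-0.0232,0,0.0015],[-0.0232,0,0.0015],[-0.0232,0,0.0015],[-0.0232,0,0.0015],[0,0,0]], "claw": [0,0,0,0,0,0,0]}}

```text
clock: 10.9
position: [462.6, -140.0, 171.2]
eef_rot: [[0.101, 0.99, 0.1], [0.698, -0.143, 0.702], [0.709, -0.001, -0.705]]
ft_force: [-0.8, -0.5, 0.4]
opening: 0.999
grip_force: 0.0
```

```bash
python3 - <<'E'
from h import *
show()
P,d=shot('side','s5'); C=cloud('side',d)
c,n,X=face(C,[430,-80,12],[520,-35,85]); print(len(X),c.round(1),n.round(3),X.min(0).round(),X.max(0).round())
P2,d2=shot('top','t5'); C2=cloud('top',d2); w=C2[(C2[...,2]>80)&(C2[...,2]<100)&(abs(C2[...,0]-480)<70)&(abs(C2[...,1]+15)<70)]
print(len(w),np.median(w[:,2]),cv2.minAreaRect(w[:,:2].astype(np.float32)))
need([480,-15.5,45],ori([.99,-.143],45))
cv2.imwrite('pics/s5c.png',np.hstack([cv2.resize(P[140:300,180:340],(400,400)),cv2.resize(P2[150:270,220:340],(400,400))])[:,:,::-1])
E
```

```text
t 10.9 p [ 462.6 -140.   171.2] G [468.6 -97.9 128.9] 
R [[0.101, 0.99, 0.1], [0.698, -0.143, 0.702], [0.709, -0.001, -0.705]] 
q [-0.6   0.4   2.14  0.77  1.16 -0.98] F [-0.8 -0.5  0.4] op 0.9991827709933941 0.0
67 [452.4 -46.7  38.1] [0.241 0.97  0.029] [439. -54.  12.] [481. -42.  84.]
330 88.72087719506976 ((480.19140625, -20.592609405517578), (69.88922119140625, 63.64603805541992), 81.93767547607422)
dp tool [ -2.1  -0.6 118.2] turn [-0.1  0.2  0.1]
```

View pics/s5c.png

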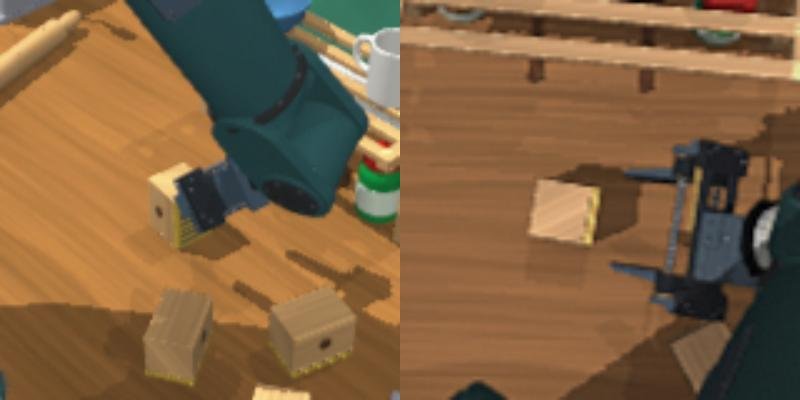

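The stamp is standing on its side, brass to the right (top crop (565,212)); the grip is clear. I'll advance and regrip.

Emit:
{"fn": "play_rows", "kwargs": {"turn": [[0,0,0],[0,0,0],[0,0,0],[0,0,0],[0,0,0],[0,0,0]], "dp": [[-0.0024,0,0.0175],[-0.0024,0,0.018],[0,0,0.018],[0,0,0.018],[0,0,0.018],[0,0,0.018]], "claw": [0,0,0,0,0,0]}}

```text
clock: 11.6
position: [472.6, -65.5, 91.5]
eef_rot: [[0.1, 0.99, 0.098], [0.702, -0.14, 0.698], [0.705, -0.001, -0.709]]
ft_force: [0.6, 0.5, -0.3]
opening: 1.0
grip_force: 0.0
```

Emit:
{"fn": "play_rows", "kwargs": {"turn": [[0,0,0],[0,0,0],[0,0,0],[0,0,0],[0,0,0],[0,0,0],[0,0,0],[0,0,0]], "dp": [[0,0,0],[0,0,0],[0,0,0],[0,0,0],[0,0,0],[0,0,0],[0,0,0],[0,0,0]], "claw": [0,60,120,120,120,120,120,120], "newtons": 45}}

```text
clock: 12.4
position: [473.0, -67.4, 93.1]
eef_rot: [[0.1, 0.99, 0.1], [0.702, -0.141, 0.698], [0.705, 0.0, -0.709]]
ft_force: [-1.3, -5.9, 8.1]
opening: 0.697
grip_force: 45.0
```

```bash
python3 - <<'E'
from h import *
show(); p,R,s=st()
u=np.array([.143,.99,0]); 
c=np.array([480,-19.5,45.]); e=c+35*u-np.array([0,0,45]); et=R.T@(e-p); print('edge in tool',et.round(1),'centre',(R.T@(c-p)).round(1))
for dg in (3.,3.75):
  print(dg,(et-Rn.from_rotvec([0,-dg,0],degrees=True).apply(et)).round(2))
E
```

```text
t 12.4 p [473.  -67.4  93.1] G [478.9 -25.6  50.5] 
R [[0.1, 0.99, 0.1], [0.702, -0.141, 0.698], [0.705, 0.0, -0.709]] 
q [-0.46  0.53  2.18  0.93  0.99 -1.07] F [-1.3 -5.9  8.1] op 0.6974307709689526 44.99993920326233
edge in tool [ -6.4   0.3 124.9] centre [ 0.5  0.2 68.3]
3.0 [6.53 0.   0.51]
3.75 [8.15 0.   0.69]
```

Emit:
{"fn": "play_rows", "kwargs": {"turn": [[0,0,0],[0,-3.75,0],[0,-3.75,0],[0,-3.75,0],[0,-3.75,0],[0,-3.75,0],[0,-3.75,0]], "dp": [[0.0008,0,-0.0008],[0.0082,0,0.0006],[0.0081,0,0.0007],[0.0082,0,0.0006],[0.0081,0,0.0007],[0.0082,0,0.0006],[0.0081,0,0.0007]], "claw": [120,120,120,120,120,120,120]}}

```text
clock: 13.1
position: [478.5, -25.3, 119.1]
eef_rot: [[0.131, 0.99, 0.053], [0.917, -0.141, 0.374], [0.377, -0.0, -0.926]]
ft_force: [-0.8, -0.4, -2.7]
opening: 0.701
grip_force: 45.0
```

```bash
python3 - <<'E'
from h import *
show(); p,R,s=st(); print(p+R@[-6.4,.3,124.9])
E
```

```text
t 13.1 p [478.5 -25.3 119.1] G [481.7  -2.9  63.6] 
R [[0.131, 0.99, 0.053], [0.917, -0.141, 0.374], [0.377, -0.0, -0.926]] 
q [-0.25  0.37  2.23  0.63  0.69 -0.63] F [-0.8 -0.4 -2.7] op 0.7008002973171948 44.99759316444397
[484.57511087  15.45673388   1.04886041]
```

Emit:
{"fn": "play_rows", "kwargs": {"turn": [[0,-3.75,0],[0,-3.75,0],[0,-3.75,0],[0,-3.75,0],[0,-3.75,0],[0,-3.75,0]], "dp": [[0.0082,0,0.0006],[0.0081,0,0.0007],[0.0082,0,0.0006],[0.0081,0,0.0007],[0.0082,0,0.0006],[0.0081,0,0.0007]], "claw": [120,120,120,120,120,120]}}

```text
clock: 13.7
position: [485.6, 22.7, 126.6]
eef_rot: [[0.141, 0.99, -0.0], [0.99, -0.141, -0.005], [-0.005, 0.0, -1.0]]
ft_force: [-4.7, 5.8, 7.5]
opening: 0.701
grip_force: 45.0
```

```bash
python3 - <<'E'
from h import *
show(); p,R,s=st(); print(p+R@[-6.4,.3,124.9])
E
```

```text
t 13.7 p [485.6  22.7 126.6] G [485.6  22.4  66.6] 
R [[0.141, 0.99, -0.0], [0.99, -0.141, -0.005], [-0.005, 0.0, -1.0]] 
q [ 0.    0.33  2.21 -0.01  0.6   0.15] F [-4.7  5.8  7.5] op 0.7011013990126068 44.99821364879608
[484.97509279  15.63955027   1.73857529]
```

Emit:
{"fn": "play_rows", "kwargs": {"turn": [[0,0,0],[0,-3.75,0],[0,-3.75,0],[0,-3.75,0],[0,-3.75,0],[0,-3.75,0],[0,-3.75,0]], "dp": [[0,0,-0.0008],[0.0083,0,0.0006],[0.0083,0,0.0006],[0.0083,0,0.0006],[0.0083,0,0.0006],[0.0083,0,0.0006],[0.0083,0,0.0006]], "claw": [120,120,120,120,120,120,120]}}

```text
clock: 14.4
position: [492.2, 69.8, 115.2]
eef_rot: [[0.129, 0.99, -0.056], [0.913, -0.141, -0.383], [-0.387, -0.001, -0.922]]
ft_force: [-1.2, -0.8, 0.6]
opening: 0.699
grip_force: 45.0
```

```bash
python3 - <<'E'
from h import *
show(); p,R,s=st(); print(p+R@[-6.4,.3,126.6])
P,d=shot('top','t6'); C=cloud('top',d)
P,d=shot('side','s6'); C=cloud('side',d)
c,n,X=face(C,[440,-45,12],[530,90,115],ax=2); print(len(X),c.round(1),n.round(3),X.min(0).round(),X.max(0).round())
E
```

```text
t 14.4 p [492.2  69.8 115.2] G [488.8  46.8  59.9] 
R [[0.129, 0.99, -0.056], [0.913, -0.141, -0.383], [-0.387, -0.001, -0.922]] 
q [ 0.23  0.43  2.14 -0.52  0.8   0.78] F [-1.2 -0.8  0.6] op 0.6986318931409228 44.99808311462402
[484.57818008  15.36396416   0.96146715]
135 [484.   41.2  80.1] [-0.285 -0.587  0.758] [441.  -5.  39.] [529.  86. 114.]
```

Emit:
{"fn": "play_rows", "kwargs": {"turn": [[0,-3.7,0],[0,-3.7,0],[0,-3.7,0],[0,-3.7,0],[0,-3.7,0],[0,-3.7,0],[0,0,0]], "dp": [[0.0082,0,0.0006],[0.0082,0,0.0006],[0.0082,0,0.0006],[0.0082,0,0.0006],[0.0082,0,0.0006],[0.0082,0,0.0006],[0,0,0]], "claw": [120,120,120,120,120,120,120]}}

```text
clock: 15.2
position: [497.8, 109.1, 86.2]
eef_rot: [[0.097, 0.99, -0.102], [0.7, -0.141, -0.7], [-0.708, -0.004, -0.706]]
ft_force: [-0.7, 0.6, 15.9]
opening: 0.702
grip_force: 45.0
```

```bash
python3 - <<'E'
from h import *
show(); p,R,s=st(); print(p+R@[-6.4,.3,126.6],p+R@[.5,.2,70])
P,d=shot('side','s7'); C=cloud('side',d)
# near face (-y... now wood) and brass top
c,n,X=face(C,[450,-5,60],[530,60,85],ax=2,k=2); print(len(X),c.round(1),n.round(3),X.min(0).round(),X.max(0).round())
c,n,X=face(C,[440,-5,12],[520,35,60],ax=1); print(len(X),c.round(1),n.round(3),X.min(0).round(),X.max(0).round())
E
```

```text
t 15.2 p [497.8 109.1  86.2] G [491.7  67.1  43.9] 
R [[0.097, 0.99, -0.102], [0.7, -0.141, -0.7], [-0.708, -0.004, -0.706]] 
q [ 0.4   0.61  2.03 -0.74  1.11  1.09] F [-0.7  0.6 15.9] op 0.7017513707972779 45.00543236732483
[484.55218692  15.9532748    1.35386533] [490.90900752  60.43960687  36.44997752]
76 [486.4  38.7  69.2] [-0.028 -0.036  0.999] [453.  15.  66.] [519.  60.  72.]
117 [477.5  20.8  36.6] [ 0.169  0.986 -0.01 ] [449.  15.  12.] [511.  28.  60.]
```

Emit:
{"fn": "play_rows", "kwargs": {"turn": [[0,0,0],[0,0,0],[0,0,0],[0,0,0],[0,0,0],[0,0,0],[0,0,0],[0,0,0]], "dp": [[0.0003,0,0.0003],[0,0,0],[0,0,0],[0,0,0],[0,0,0],[0,0,0],[0,0,0],[0,0,0]], "claw": [120,120,70,60,50,50,50,50]}}

```text
clock: 16.05
position: [497.6, 109.1, 85.6]
eef_rot: [[0.099, 0.99, -0.1], [0.702, -0.141, -0.698], [-0.706, -0.001, -0.709]]
ft_force: [-0.2, 0.3, 0.4]
opening: 0.801
grip_force: 0.0
```

```bash
python3 - <<'E'
from h import *
show(); p,R,s=st()
P,d=shot('side','s8'); C=cloud('side',d)
c,n,X=face(C,[450,-5,60],[530,60,85],ax=2,k=2); print(len(X),c.round(1),n.round(3))
c,n,X=face(C,[440,-5,12],[520,35,60],ax=1); print(len(X),c.round(1),n.round(3),X.min(0).round(),X.max(0).round())
P2,d=shot('top','t8'); C=cloud('top',d)
w=C[(C[...,2]>60)&(C[...,2]<76)&(abs(C[...,0]-490)<60)&(C[...,1]>5)&(C[...,1]<110)]; print(len(w),w.min(0).round(),w.max(0).round(),np.median(w[:,2]))
cv2.imwrite('pics/s8c.png',np.hstack([cv2.resize(P[140:300,180:340],(400,400)),cv2.resize(P2[150:270,220:340],(400,400))])[:,:,::-1])
E
```

```text
t 16.05 p [497.6 109.1  85.6] G [491.6  67.2  43.1] 
R [[0.099, 0.99, -0.1], [0.702, -0.141, -0.698], [-0.706, -0.001, -0.709]] 
q [ 0.4   0.61  2.03 -0.74  1.11  1.09] F [-0.2  0.3  0.4] op 0.8008974550396268 0.0
88 [485.5  37.6  69.9] [ 0.009 -0.075  0.997]
131 [478.5  19.9  37.4] [ 0.155  0.988 -0.014] [447.  13.  12.] [509.  27.  60.]
397 [444.  11.  60.] [539.  96.  76.] 68.70391991441527
```

View pics/s8c.png

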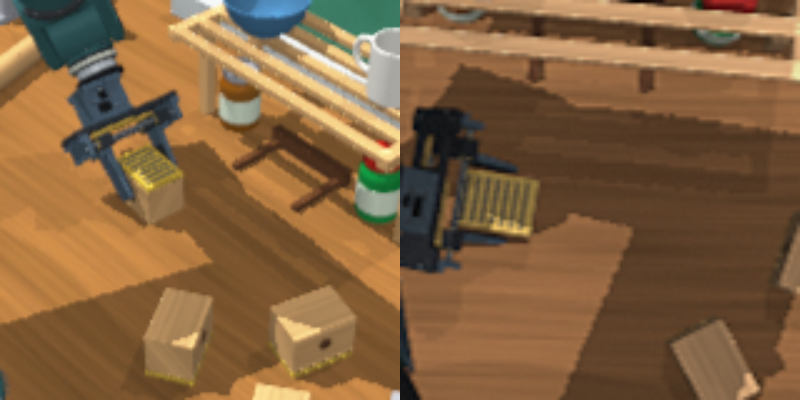

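Brass is up (side crop (158,170)), resting flat. I'll regrip, slide it in front of the bay and straighten its yaw.

Emit:
{"fn": "play_rows", "kwargs": {"turn": [[0,0,0],[0,0,0],[0,0,0],[0,0,0],[0,0,0]], "dp": [[0,0,0],[0,0,0],[0,0,0],[0,0,0],[-0.0004,0,-0.0004]], "claw": [90,120,120,120,120], "newtons": 40}}

```text
clock: 16.65
position: [497.6, 109.1, 86.1]
eef_rot: [[0.099, 0.99, -0.1], [0.702, -0.141, -0.698], [-0.705, -0.001, -0.709]]
ft_force: [0.2, -0.6, -2.5]
opening: 0.701
grip_force: 40.0
```

Emit:
{"fn": "play_rows", "kwargs": {"turn": [[0,0,0],[0,0,0],[0,0,0],[0,0,0],[0,0,0],[0,0,0],[0,0,0],[0,0,0]], "dp": [[-0.0083,0.0039,0.0083],[-0.0084,0.0039,0.0083],[-0.0083,0.0039,0.0083],[-0.0084,0.0039,0.0083],[-0.0083,0.0039,0.0083],[-0.0084,0.0039,0.0083],[-0.0083,0.0039,0.0083],[-0.0084,0.0039,0.0083]], "claw": [120,120,120,120,120,120,120,120]}}

```text
clock: 17.45
position: [515.5, 10.4, 86.3]
eef_rot: [[0.099, 0.99, -0.1], [0.702, -0.141, -0.699], [-0.706, -0.001, -0.709]]
ft_force: [0.2, -0.4, -3.0]
opening: 0.703
grip_force: 40.0
```

Emit:
{"fn": "play_rows", "kwargs": {"turn": [[-0.7,0,-0.7],[-0.7,0,-0.7],[-0.7,0,-0.7],[-0.8,0,-0.8],[0,0,0]], "dp": [[0,0,0],[0,0,0],[0,0,0],[0,0,0],[0,0,0]], "claw": [120,120,120,120,120]}}

```text
clock: 17.95
position: [515.1, 11.8, 86.3]
eef_rot: [[0.048, 0.998, -0.048], [0.707, -0.068, -0.704], [-0.706, -0.001, -0.709]]
ft_force: [-0.6, 0.5, -3.1]
opening: 0.7
grip_force: 40.0
```

```bash
python3 - <<'E'
from h import *
show(); p,R,s=st(); print(p+R@[.5,.2,70])
X=Rn.from_rotvec(0*R[:,0]).as_matrix()
rx=np.array([.9975,-.071]); o=np.array([725.8,-53.3]); ry=np.array([.071,.9975])
g=(p+R@[.5,.2,70])[:2]-o; print('rack',g@rx,g@ry,'yaw of tool y vs rack x',np.degrees(np.arctan2(R[1,1],R[0,1]))+4.07)
E
```

```text
t 17.95 p [515.1  11.8  86.3] G [512.2 -30.4  43.8] 
R [[0.048, 0.998, -0.048], [0.707, -0.068, -0.704], [-0.706, -0.001, -0.709]] 
q [ 0.23  0.59  2.08 -0.93  1.01  1.03] F [-0.6  0.5 -3.1] op 0.6995535031245422 39.99689519405365
[511.92614428 -37.12981879  36.37551606]
rack -214.4872539500446 0.9447120042086845 yaw of tool y vs rack x 0.18203608338081878
```

```bash
cat > kin.py <<'E'
import numpy as np
from scipy.optimize import least_squares
from scipy.spatial.transform import Rotation as Rn
D=[([203.4,669.8,292.2],[0,0,-1],[1.243,.379,1.734,0,1.028,-.033]),([517.6,73.6,292.1],[0,0,-1],[.1,.1,2.09,0,.95,-.03]),
([462.2,-137.9,241.2],[.1,.703,-.704],[-.59,.26,2.14,.74,1.25,-.88]),([462.1,-143.7,85.1],[.1,.7,-.707],[-.6,.57,2.12,.82,1.05,-1.11]),
([465.5,-118.6,106.9],[.071,.493,-.867],[-.49,.44,2.18,.68,.84,-.89]),([485.8,21.7,104.1],[-.087,-.616,-.783],[.23,.5,2.14,-.79,.96,.98]),
([497.8,109.1,86.2],[-.102,-.7,-.706],[.4,.61,2.03,-.74,1.11,1.09]),([515.1,11.8,86.3],[-.048,-.704,-.709],[.23,.59,2.08,-.93,1.01,1.03])]
def fk(q,P):
    a1,d1,a2,a3,L,e=P; Ry=lambda t:Rn.from_euler('y',t); Rz=lambda t:Rn.from_euler('z',t)
    A=Rz(q[0]); B=A*Ry(q[1]); C=B*Ry(q[2]); T=C*Rz(q[3])*Ry(q[4])
    w=A.apply([a1,0,d1])+B.apply([0,0,a2])+C.apply([e,0,a3]); return w+T.apply([0,0,L]),(T*Rz(q[5])).as_matrix(),w
def res(P): return np.concatenate([np.r_[fk(q,P)[0]-p,200*(fk(q,P)[1][:,2]-z)] for p,z,q in D])
f=least_squares(res,[100,400,600,600,223,0]); P=f.x
lo=np.array([-2.77,-.74,0,-1.06,.31,-3.08]);hi=np.array([2.77,2.19,2.66,4.2,2.87,3.08])
S=np.array([[0,1,0],[-1,0,0],[0,0,1.]]) 
def ik(p,R,q0,off,n=6):
    best=None
    for k in range(n):
        s=q0 if k==0 else np.random.default_rng(k).uniform(lo,hi)
        r=least_squares(lambda q:np.r_[(fk(q,P)[0]-p)/100,(fk(q,P)[1]@off-R).ravel()],np.clip(s,lo+1e-3,hi-1e-3),bounds=(lo,hi))
        if best is None or r.cost<best.cost-1e-9: best=r
        if best.cost<1e-8: break
    return best.x,best.cost
E
python3 - <<'E'
from kin import *; import numpy as np
from h import ori
print(P.round(1),np.abs(f.fun).max().round(1))
off=fk([1.243,.379,1.734,0,1.028,-.033],P)[1].T@np.array([[-.957,.291,0],[.291,.957,0],[0,0,-1]]); off=np.round(off); print(off.tolist())
rx=np.array([.9975,-.071,0]); ry=np.array([.071,.9975,0]); o=np.array([725.8,-53.3,0])
for sg in (1,-1):
 for lean in (25,30,35,40,45):
  out=[]
  z=np.sin(np.radians(lean))*rx+np.array([0,0,-np.cos(np.radians(lean))]); R=np.stack([np.cross(sg*ry,z),sg*ry,z],1)
  for fx in (-250,-160,-64):
    h=16*np.cos(np.radians(lean)); tip=o+(fx-h)*rx+[0,0,22]; q,c=ik(tip-78*z,R,np.array([0,.3,2.1,.5,.5,1.]),off); out.append((c<1e-5,round(c,4),q.round(2).tolist()))
  print(sg,lean,out)
E
```

```text
[  1.  315.5 551.6 602.3 189.2  41.8] 23.3
[[-0.0, -1.0, 0.0], [1.0, -0.0, 0.0], [-0.0, 0.0, 1.0]]
1 25 [(np.False_, np.float64(0.0275), [-0.08, 0.35, 2.5, 3.13, 0.31, 1.58]), (np.False_, np.float64(0.049), [-0.08, 0.39, 2.22, 0.02, 0.31, -1.6]), (np.False_, np.float64(0.0242), [-0.07, 0.49, 2.05, 0.01, 0.31, -1.58])]
1 30 [(np.False_, np.float64(0.0053), [-0.08, 0.35, 2.51, 3.13, 0.31, 1.58]), (np.False_, np.float64(0.0186), [-0.08, 0.43, 2.36, 3.13, 0.31, 1.58]), (np.False_, np.float64(0.043), [-0.08, 0.52, 2.2, 3.13, 0.31, 1.58])]
1 35 [(np.True_, np.float64(0.0), [-0.08, 0.35, 2.52, 3.13, 0.34, 1.57]), (np.False_, np.float64(0.0018), [-0.08, 0.43, 2.37, 3.13, 0.31, 1.58]), (np.False_, np.float64(0.013), [-0.07, 0.52, 2.21, 3.13, 0.31, 1.58])]
1 40 [(np.True_, np.float64(0.0), [-0.08, 0.39, 2.54, 3.13, 0.49, 1.57]), (np.True_, np.float64(0.0), [-0.08, 0.45, 2.38, 3.13, 0.39, 1.57]), (np.False_, np.float64(0.0004), [-0.07, 0.52, 2.21, 3.13, 0.31, 1.58])]
1 45 [(np.True_, np.float64(0.0), [-0.08, 0.44, 2.56, 3.13, 0.65, 1.57]), (np.True_, np.float64(0.0), [-0.08, 0.48, 2.41, 3.14, 0
[... 479 characters left out ...]
0.043), [-0.08, 0.52, 2.2, 3.13, 0.31, -1.56])]
-1 35 [(np.True_, np.float64(0.0), [-0.08, 0.35, 2.52, 3.13, 0.34, -1.57]), (np.False_, np.float64(0.0018), [-0.08, 0.43, 2.37, 3.13, 0.31, -1.57]), (np.False_, np.float64(0.013), [-0.07, 0.52, 2.21, 3.13, 0.31, -1.56])]
-1 40 [(np.True_, np.float64(0.0), [-0.08, 0.39, 2.54, 3.13, 0.49, -1.57]), (np.True_, np.float64(0.0), [-0.08, 0.45, 2.38, 3.13, 0.39, -1.57]), (np.False_, np.float64(0.0004), [-0.07, 0.52, 2.21, 3.13, 0.31, -1.57])]
-1 45 [(np.True_, np.float64(0.0), [-0.08, 0.44, 2.56, 3.13, 0.65, -1.57]), (np.True_, np.float64(0.0), [-0.08, 0.48, 2.41, 3.14, 0.53, -1.57]), (np.True_, np.float64(0.0), [-0.07, 0.54, 2.23, 3.14, 0.42, -1.57])]
```

Emit:
{"fn": "play_rows", "kwargs": {"turn": [[0,0,0],[0,0,0],[0,0,0],[0,0,0],[0,0,0],[0,0,0],[0,0,0],[0,0,0]], "dp": [[0.0004,0,0.0004],[0.0002,0,0.0002],[0,0,0],[0,0,0],[0,0,0],[0,0,0],[0,0,0],[0,0,0]], "claw": [120,120,90,70,50,20,0,0]}}

```text
clock: 18.75
position: [515.3, 11.4, 85.5]
eef_rot: [[0.049, 0.998, -0.049], [0.707, -0.07, -0.704], [-0.706, -0.001, -0.709]]
ft_force: [-0.2, -0.3, 0.3]
opening: 0.999
grip_force: 0.0
```

Emit:
{"fn": "play_rows", "kwargs": {"turn": [[0,0,0],[0,0,0],[0,0,0],[0,0,0],[0,0,0],[0,0,0]], "dp": [[0,0,-0.01],[0,0,-0.02],[0,0,-0.02],[0,0,-0.02],[0,0,-0.02],[0,0,-0.02]], "claw": [0,0,0,0,0,0]}}

```text
clock: 19.35
position: [520.8, 90.3, 164.9]
eef_rot: [[0.049, 0.998, -0.049], [0.707, -0.069, -0.704], [-0.705, -0.0, -0.709]]
ft_force: [0.4, 0.1, 0.4]
opening: 0.998
grip_force: 0.0
```

```bash
sed -i 's/a1,d1,a2,a3,L,e=P/a1,d1,a2,a3,L,e,b=P/; s/\[a1,0,d1\]/[a1,b,d1]/; s/\[100,400,600,600,223,0\]/[100,400,600,600,223,0,20]/' kin.py
python3 - <<'E'
from kin import *; from h import show,shot,cloud,st,need,cv2
show()
print(P.round(1),np.abs(f.fun).max().round(1))
C=cloud('top',shot('top','t9')[1]); w=C[(C[...,2]>60)&(C[...,2]<76)&(abs(C[...,0]-512)<60)&(abs(C[...,1]+38)<60)]; r=cv2.minAreaRect(w[:,:2].astype(np.float32)); print(len(w),r)
off=np.array([[0,-1,0],[1,0,0],[0,0,1.]])
rx=np.array([.9975,-.071,0]); ry=np.array([.071,.9975,0]); o=np.array([725.8,-53.3,0])
for lean in (40,45):
  h=16*np.cos(np.radians(lean)); q=np.array([-.08,.44,2.56,3.13,.65,-1.57])
  z=np.sin(np.radians(lean))*rx+np.array([0,0,-np.cos(np.radians(lean))]); R=np.stack([np.cross(-ry,z),-ry,z],1)
  for fx,hz in ((-270,120),(-255,120),(-255,22),(-160,22),(-64,22)):
    q,c=ik(o+(fx-h)*rx+[0,0,hz]-78*z,R,q,off); print(lean,fx,hz,round(c,5),q.round(2))
print('swing')
for x,hz in ((430,140),(470,160),(510,160)):
  q=np.array([-.5,.4,2.1,.8,1.1,-1])
  for a in (90,70,45,20,0):
    R=Rn.from_euler('z',a-4.07,degrees=True).as_matrix(); z=R@[.707,0,-.707]; y=R@[0,-1,0]; Rt=np.stack([np.cross(y,z),y,z],1)
    q,c=ik(np.array([x,-37,hz])-78*z,Rt,q,off); print(x,a,round(c,5),q.round(2))
E
```

```text
t 19.35 p [520.8  90.3 164.9] G [517.9  48.1 122.3] 
R [[0.049, 0.998, -0.049], [0.707, -0.069, -0.704], [-0.705, -0.0, -0.709]] 
q [ 0.36  0.47  2.04 -0.77  1.17  0.94] F [0.4 0.1 0.4] op 0.9984126346229685 0.0
[6.000e-01 3.160e+02 5.516e+02 6.023e+02 1.904e+02 4.110e+01 2.230e+01] 3.3
408 ((511.63330078125, -40.13923263549805), (89.41195678710938, 64.36907958984375), 86.01820373535156)
40 -270 120 0.0067 [-0.18  0.04  2.63  2.85  0.31 -1.36]
40 -255 120 0.00708 [-0.17  0.07  2.6   2.86  0.31 -1.37]
40 -255 22 0.0 [-0.15  0.39  2.56  3.03  0.5  -1.54]
40 -160 22 0.0 [-0.13  0.45  2.39  3.04  0.39 -1.52]
40 -64 22 0.00032 [-0.12  0.52  2.21  3.03  0.31 -1.5 ]
45 -270 120 0.0 [-0.16  0.04  2.64  2.94  0.33 -1.44]
45 -255 120 0.0 [-0.16  0.07  2.61  2.94  0.32 -1.45]
45 -255 22 0.0 [-0.16  0.44  2.57  3.04  0.66 -1.55]
45 -160 22 0.0 [-0.14  0.48  2.41  3.05  0.53 -1.54]
45 -64 22 0.0 [-0.12  0.54  2.23  3.05  0.42 -1.53]
swing
430 90 0.0 [-0.54  0.29  2.23  0.75  1.17 -0.98]
430 70 0.0 [-0.59  0.21  2.35  0.96  1.02 -0.88]
430 45 0.0 [-0.58  0.09  2.5   1.28  0.79 -0.79]
430 20 0.0 [-0.43 -0.02  2.63  1.78  0.49 -0.78]
430 0 0.00296 [-0.21 -0.04  2.66  2.73  0.31 -1.27]
470 90 0.0 [-0.5   0.3   2.16  0.76  1.2  -0.91]
470 70 0.0 [-0.54  0.21  2.29  0.96  1.03 -0.8 ]
470 45 0.0 [-0.52  0.09  2.44  1.26  0.78 -0.68]
470 20 0.0 [-0.37 -0.02  2.55  1.7   0.45 -0.64]
470 0 0.00649 [-0.18 -0.03  2.61  2.79  0.31 -1.31]
510 90 0.0 [-0.47  0.34  2.09  0.77  1.2  -0.88]
510 70 0.0 [-0.5   0.26  2.22  0.97  1.02 -0.77]
510 45 0.0 [-0.47  0.14  2.37  1.28  0.75 -0.65]
510 20 0.0 [-0.33  0.05  2.48  1.74  0.42 -0.65]
510 0 0.00699 [-0.16  0.04  2.54  2.88  0.31 -1.37]
```

```bash
python3 - <<'E'
from kin import *
off=np.array([[0,-1,0],[1,0,0],[0,0,1.]])
for x,hz,L in ((440,50,45),(440,80,45),(440,80,50)):
  q=np.array([-.5,.4,2.1,.8,1.1,-1])
  for a in (90,60,30,20,10,0):
    R=Rn.from_euler('z',a-4.07,degrees=True).as_matrix(); z=R@[np.sin(np.radians(L)),0,-np.cos(np.radians(L))]; y=R@[0,-1,0]; Rt=np.stack([np.cross(y,z),y,z],1)
    q,c=ik(np.array([x,-35,hz])-78*z,Rt,q,off); print(x,hz,L,a,round(c,5),q.round(2),'wrist',fk(q,P)[2].round())
s=-np.sqrt(.5)
for dg in (7.5,):
  t=np.radians(dg)*np.array([-.7071,0,.7071]); c=np.array([0,0,78.]); print((c-Rn.from_rotvec(t).apply(c)).round(2))
E
```

```text
440 50 45 90 0.0 [-0.53  0.49  2.21  0.83  1.04 -1.11] wrist [ 427. -224.  240.]
440 50 45 60 0.0 [-0.58  0.41  2.39  1.26  0.84 -1.1 ] wrist [ 334. -192.  240.]
440 50 45 30 0.0 [-0.49  0.35  2.55  1.96  0.67 -1.25] wrist [ 269. -118.  240.]
440 50 45 20 0.0 [-0.41  0.34  2.59  2.28  0.63 -1.34] wrist [257. -87. 240.]
440 50 45 10 0.0 [-0.3   0.33  2.62  2.63  0.61 -1.43] wrist [251. -55. 240.]
440 50 45 0 0.0 [-0.17  0.32  2.63  3.01  0.6  -1.54] wrist [251. -22. 240.]
440 80 45 90 0.0 [-0.53  0.43  2.22  0.8   1.08 -1.06] wrist [ 427. -224.  270.]
440 80 45 60 0.0 [-0.58  0.33  2.4   1.2   0.86 -1.01] wrist [ 334. -192.  270.]
440 80 45 30 0.0 [-0.49  0.24  2.56  1.84  0.63 -1.1 ] wrist [ 269. -118.  270.]
440 80 45 20 0.0 [-0.41  0.22  2.6   2.16  0.57 -1.19] wrist [257. -87. 270.]
440 80 45 10 0.0 [-0.3   0.2   2.63  2.54  0.51 -1.33] wrist [251. -55. 270.]
440 80 45 0 0.0 [-0.17  0.2   2.64  2.98  0.48 -1.5 ] wrist [251. -22. 270.]
440 80 50 90 0.0 [-0.56  0.47  2.2   0.84  1.15 -1.12] wrist [ 425. -240.  253.]
440 80 50 60 0.0 [-0.62  0.38  2.39  1.25  0.94 -1.11] wrist [ 325. -205.  253.]
440 80 50 30 0.0 [-0.53  0.3   2.57  1.92  0.75 -1.24] wrist [ 255. -125.  253.]
440 80 50 20 0.0 [-0.45  0.28  2.62  2.24  0.7  -1.32] wrist [242. -91. 253.]
440 80 50 10 0.0 [-0.33  0.26  2.65  2.6   0.67 -1.42] wrist [235. -56. 253.]
440 80 50 0 0.0 [-0.18  0.26  2.66  3.    0.65 -1.53] wrist [235. -20. 253.]
[ 0.33 -7.2   0.33]
```

Emit:
{"fn": "play_rows", "kwargs": {"turn": [[0,7.5,0],[0,7.5,0],[0,7.5,0],[0,7.5,0],[0,7.5,0],[0,7.5,0]], "dp": [[-0.0232,-0.006,0.0015],[-0.0232,-0.006,0.0015],[-0.0232,-0.006,0.0015],[-0.0232,-0.006,0.0015],[-0.0232,-0.006,0.0015],[-0.0232,-0.006,0.0015]], "claw": [0,0,40,80,120,171]}}

```text
clock: 20.0
position: [476.6, -33.6, 216.6]
eef_rot: [[0.069, 0.998, 0.003], [0.998, -0.069, 0.001], [0.001, 0.003, -1.0]]
ft_force: [0.0, -0.5, -0.2]
opening: 0.682
grip_force: 0.0
```

Emit:
{"fn": "play_rows", "kwargs": {"turn": [[0,7.5,0],[0,7.5,0],[0,7.5,0],[0,7.5,0],[0,7.5,0],[0,7.5,0],[0,0,0]], "dp": [[-0.0232,-0.006,0.0015],[-0.0232,-0.006,0.0015],[-0.0232,-0.006,0.0015],[-0.0232,-0.006,0.0015],[-0.0232,-0.006,0.0015],[-0.0232,-0.006,0.0015],[0,0,0]], "claw": [171,171,171,171,171,171,171]}}

```text
clock: 20.7
position: [430.7, -157.1, 162.3]
eef_rot: [[0.055, 0.997, 0.048], [0.707, -0.073, 0.703], [0.705, -0.005, -0.709]]
ft_force: [0.5, -0.9, 0.5]
opening: 0.332
grip_force: 0.0
```

```bash
python3 - <<'E'
from h import *
show(); p,R,s=st(); print('tip',(p+78*R[:,2]).round(1))
R1=ori([.9975,-.071],45); print('to 440,-35,60: ', (R.T@(np.array([440,-35,60])-78*R1[:,2]-p)).round(1),Rn.from_matrix(R.T@R1).as_rotvec(degrees=True).round(1))
E
```

```text
t 20.7 p [ 430.7 -157.1  162.3] G [ 433.6 -114.9  119.7] 
R [[0.055, 0.997, 0.048], [0.707, -0.073, 0.703], [0.705, -0.005, -0.709]] 
q [-0.65  0.4   2.16  0.69  1.18 -1.05] F [ 0.5 -0.9  0.5] op 0.33208507226210293 0.0
tip [ 434.5 -102.3  106.9]
to 440,-35,60:  [14.5  0.7 80.9] [-0.1  0.2 -0.3]
```

Emit:
{"fn": "play_rows", "kwargs": {"turn": [[0,0,0],[0,0,0],[0,0,0],[0,0,0]], "dp": [[0.0036,0,0.0202],[0.0036,0,0.0202],[0.0036,0,0.0202],[0.0036,0,0.0202]], "claw": [171,171,171,171]}}

```text
clock: 21.1
position: [436.7, -87.7, 117.0]
eef_rot: [[0.05, 0.998, 0.047], [0.713, -0.069, 0.698], [0.699, -0.001, -0.715]]
ft_force: [0.1, 0.4, -0.0]
opening: 0.331
grip_force: 0.0
```

Emit:
{"fn": "play_rows", "kwargs": {"turn": [[-3.5,0,3.5],[-3.5,0,3.5],[-3.5,0,3.5],[-3.5,0,3.5],[-3.5,0,3.5],[-3.5,0,3.5],[-3.5,0,3.5],[-3.5,0,3.5]], "dp": [[0.0001,-0.0048,0.0001],[0.0002,-0.0048,0.0002],[0.0001,-0.0048,0.0001],[0.0001,-0.0048,0.0001],[0.0001,-0.0048,0.0001],[0.0002,-0.0048,0.0002],[0.0001,-0.0048,0.0001],[0.0001,-0.0048,0.0001]], "claw": [171,171,171,171,171,171,171,171]}}

```text
clock: 21.9
position: [401.9, -73.3, 117.4]
eef_rot: [[0.491, 0.723, 0.487], [0.518, -0.691, 0.504], [0.701, 0.005, -0.713]]
ft_force: [0.7, -0.5, 0.7]
opening: 0.332
grip_force: 0.0
```

```bash
python3 - <<'E'
from h import *
show(); p,R,s=st(); print('tip',(p+78*R[:,2]).round(1))
E
```

```text
t 21.9 p [401.9 -73.3 117.4] G [431.1 -43.1  74.6] 
R [[0.491, 0.723, 0.487], [0.518, -0.691, 0.504], [0.701, 0.005, -0.713]] 
q [-0.57  0.35  2.45  1.41  0.77 -1.08] F [ 0.7 -0.5  0.7] op 0.33195769902629885 0.0
tip [439.8 -34.   61.8]
```

Emit:
{"fn": "play_rows", "kwargs": {"turn": [[-3.5,0,3.5],[-3.5,0,3.5],[-3.5,0,3.5],[-3.5,0,3.5],[-3.5,0,3.5]], "dp": [[0.0001,-0.0048,0.0001],[0.0002,-0.0048,0.0002],[0.0001,-0.0048,0.0001],[0.0001,-0.0048,0.0001],[0.0001,-0.0048,0.0001]], "claw": [171,171,171,171,171]}}

```text
clock: 22.4
position: [388.2, -53.6, 117.3]
eef_rot: [[0.66, 0.367, 0.656], [0.266, -0.93, 0.253], [0.703, 0.008, -0.711]]
ft_force: [0.9, -0.3, 0.9]
opening: 0.328
grip_force: 0.0
```

Emit:
{"fn": "play_rows", "kwargs": {"turn": [[-3.5,0,3.5],[-3.5,0,3.5],[-3.5,0,3.5],[-3.5,0,3.5],[-3.5,0,3.5],[0,0,0]], "dp": [[0.0001,-0.0048,0.0001],[0.0001,-0.0048,0.0001],[0.0001,-0.0048,0.0001],[0.0001,-0.0048,0.0001],[0.0001,-0.0048,0.0001],[0,0,0]], "claw": [171,171,171,171,171,171]}}

```text
clock: 23.0
position: [384.1, -29.1, 117.0]
eef_rot: [[0.708, -0.053, 0.705], [-0.032, -0.999, -0.043], [0.706, 0.008, -0.708]]
ft_force: [0.8, 0.4, 0.4]
opening: 0.328
grip_force: 0.0
```

```bash
python3 - <<'E'
from h import *
show(); p,R,s=st(); tip=p+78*R[:,2]; print('tip',tip.round(1))
rx=np.array([.9975,-.071,0]); ry=np.array([.071,.9975,0]); o=np.array([725.8,-53.3,0])
L=np.radians(45); z=np.sin(L)*rx-[0,0,np.cos(L)]; R1=np.stack([np.cross(-ry,z),-ry,z],1)
print('rack',(tip-o)@rx,(tip-o)@ry,'turn',Rn.from_matrix(R.T@R1).as_rotvec(degrees=True).round(1))
for fx,hz in ((-258,60),(-258,22),(-64,22)):
  t=o+(fx-11.3)*rx-2*ry*0+[0,0,hz]; print(fx,(R1.T@(t-78*z-p)).round(1))
  p=t-78*z
C=cloud('top',shot('top','t10')[1]); w=C[(C[...,2]>60)&(C[...,2]<76)&(abs(C[...,0]-520)<50)&(abs(C[...,1]+38)<60)]; r=cv2.minAreaRect(w[:,:2].astype(np.float32)); print(len(w),r,w.min(0),(np.r_[r[0],0]-o)@rx,(np.r_[r[0],0]-o)@ry)
E
```

```text
t 23.0 p [384.1 -29.1 117. ] G [426.4 -31.7  74.5] 
R [[0.708, -0.053, 0.705], [-0.032, -0.999, -0.043], [0.706, 0.008, -0.708]] 
q [-0.18  0.27  2.63  2.98  0.55 -1.53] F [0.8 0.4 0.4] op 0.328058101110424 0.0
tip [439.1 -32.4  61.8]
rack -287.47891694831077 0.4465252498104182 turn [-0.4  0.1  1.1]
-258 [11.5 -0.1 14.1]
-258 [-26.9   0.   26.9]
-64 [137.2   0.  137.2]
402 ((511.5881652832031, -40.341102600097656), (89.10356903076172, 64.07904052734375), 85.66626739501953) [477.58644853 -86.24079571  60.31596206] -214.59638684539792 -2.2825401084899877
```

Emit:
{"fn": "play_rows", "kwargs": {"turn": [[-0.2,0,0.5],[-0.2,0,0.6],[0,0,0],[0,0,0],[0,0,0],[0,0,0],[0,0,0]], "dp": [[0.0058,0.001,0.007],[0.0057,0.001,0.007],[-0.0067,0,0.0067],[-0.0067,0,0.0067],[-0.0067,0,0.0067],[-0.0067,0,0.0067],[0,0,0]], "claw": [171,171,171,171,171,171,171]}}

```text
clock: 23.75
position: [402.4, -34.2, 75.7]
eef_rot: [[0.708, -0.072, 0.703], [-0.052, -0.997, -0.05], [0.705, -0.001, -0.71]]
ft_force: [-0.8, -0.3, 0.6]
opening: 0.328
grip_force: 0.0
```

Emit:
{"fn": "play_rows", "kwargs": {"turn": [[0,0,0],[0,0,0],[0,0,0],[0,0,0],[0,0,0],[0,0,0],[0,0,0],[0,0,0]], "dp": [[0.003,0,0.003],[0.004,0,0.004],[0.005,0,0.005],[0.0055,0,0.0055],[0.0055,0,0.0055],[0.0055,0,0.0055],[0.0055,0,0.0055],[0.005,0,0.005]], "claw": [171,171,171,171,171,171,171,171]}}

```text
clock: 24.55
position: [457.6, -37.7, 76.7]
eef_rot: [[0.707, -0.072, 0.704], [-0.051, -0.997, -0.051], [0.706, 0.0, -0.709]]
ft_force: [-5.5, 0.2, 3.5]
opening: 0.332
grip_force: 2.4
```

```bash
cat > chk.py <<'E'
from h import *
show(); p,R,s=st(); tip=p+78*R[:,2]; print('tip',tip.round(1))
rx=np.array([.9975,-.071,0]); ry=np.array([.071,.9975,0]); o=np.array([725.8,-53.3,0])
t=tip-o; print('front fx',(t@rx+11.3).round(1),'y',(t@ry).round(1))
L=np.radians(45); z=np.sin(L)*rx-[0,0,np.cos(L)]; R1=np.stack([np.cross(-ry,z),-ry,z],1); print('turn',Rn.from_matrix(R.T@R1).as_rotvec(degrees=True).round(1))
E
python3 - <<'E'
from chk import *
C=cloud('top',shot('top','t11')[1]); w=C[(C[...,2]>60)&(C[...,2]<76)&(abs(C[...,0]-575)<60)&(abs(C[...,1]+42)<60)]; r=cv2.minAreaRect(w[:,:2].astype(np.float32)); print(len(w),r,(np.r_[r[0],0]-o)@rx,(np.r_[r[0],0]-o)@ry)
E
```

```text
t 24.55 p [457.6 -37.7  76.7] G [499.8 -40.8  34.2] 
R [[0.707, -0.072, 0.704], [-0.051, -0.997, -0.051], [0.706, 0.0, -0.709]] 
q [-0.16  0.46  2.48  3.03  0.58 -1.54] F [-5.5  0.2  3.5] op 0.3323759064404126 2.3811134946299717
tip [512.5 -41.7  21.4]
front fx -202.3 y -3.6
turn [ 0.   0.1 -0. ]
397 ((556.0699462890625, -43.09370803833008), (89.10466003417969, 64.00170135498047), 86.4688491821289) -170.0303753059387 -1.8700575817108132
```

Emit:
{"fn": "play_rows", "kwargs": {"turn": [[0,0,0],[0,0,0],[0,0,0],[0,0,0],[0,0,0],[0,0,0],[0,0,0],[0,0,0]], "dp": [[0.0055,0,0.0055],[0.0055,0,0.0055],[0.0055,0,0.0055],[0.0055,0,0.0055],[0.0055,0,0.0055],[0.0055,0,0.0055],[0.0055,0,0.0055],[0.005,0,0.005]], "claw": [171,171,171,171,171,171,171,171]}}

```text
clock: 25.4
position: [518.9, -42.2, 76.5]
eef_rot: [[0.707, -0.072, 0.704], [-0.051, -0.997, -0.051], [0.706, 0.0, -0.709]]
ft_force: [-5.3, 0.7, 3.9]
opening: 0.327
grip_force: 2.4
```

Emit:
{"fn": "play_rows", "kwargs": {"turn": [[0,0,0],[0,0,0],[0,0,0],[0,0,0],[0,0,0],[0,0,0],[0,0,0],[0,0,0]], "dp": [[0.0055,0,0.0055],[0.0055,0,0.0055],[0.0055,0,0.0055],[0.0055,0,0.0055],[0.0055,0,0.0055],[0.0055,0,0.0055],[0.004,0,0.004],[0.002,0,0.002]], "claw": [171,171,171,171,171,171,171,171]}}

```text
clock: 26.2
position: [573.9, -46.2, 76.4]
eef_rot: [[0.707, -0.072, 0.704], [-0.051, -0.997, -0.051], [0.706, 0.0, -0.708]]
ft_force: [-5.8, 0.2, 4.2]
opening: 0.328
grip_force: 2.7
```

```bash
python3 - <<'E'
from chk import *
P,d=shot('side','s12'); cv2.imwrite('pics/s12c.png',cv2.resize(P[130:260,220:370],None,fx=4,fy=4)[:,:,::-1])
E
```

```text
t 26.2 p [573.9 -46.2  76.4] G [616.1 -49.2  33.9] 
R [[0.707, -0.072, 0.704], [-0.051, -0.997, -0.051], [0.706, 0.0, -0.708]] 
q [-0.14  0.53  2.27  3.04  0.44 -1.52] F [-5.8  0.2  4.2] op 0.3279815267663149 2.669700316619128
tip [628.8 -50.2  21.2]
front fx -85.7 y -3.7
turn [ 0.1  0.1 -0. ]
```

View pics/s12c.png

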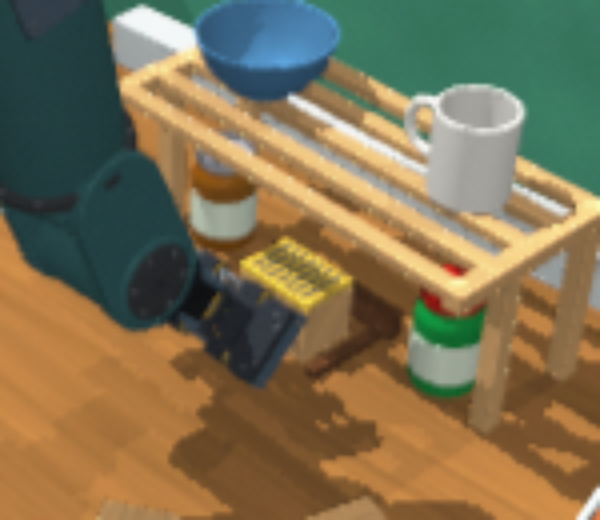

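The stamp is between the rails, brass up (crop (295,270)), with the gripper well clear of the roof edge. Next is the final approach in small steps.

Emit:
{"fn": "play_rows", "kwargs": {"turn": [[0,0,0],[0,0,0],[0,0,0],[0,0,0],[0,0,0],[0,0,0],[0,0,0],[0,0,0]], "dp": [[0.002,0,0.002],[0.002,0,0.002],[0.002,0,0.002],[0.002,0,0.002],[0.002,0,0.002],[0.001,0,0.001],[0.001,0,0.001],[0,0,0]], "claw": [171,171,171,171,171,171,171,171]}}

```text
clock: 27.05
position: [590.4, -47.4, 76.3]
eef_rot: [[0.707, -0.072, 0.704], [-0.051, -0.997, -0.051], [0.706, 0.0, -0.709]]
ft_force: [-2.6, 0.0, 1.9]
opening: 0.329
grip_force: 1.3
```

Emit:
{"fn": "play_rows", "kwargs": {"turn": [[0,0,0],[0,0,0],[0,0,0],[0,0,0]], "dp": [[0.0005,0,0.0005],[0.0005,0,0.0005],[0.0005,0,0.0005],[0,0,0]], "claw": [171,171,171,171]}}

```text
clock: 27.45
position: [592.4, -47.5, 76.3]
eef_rot: [[0.707, -0.072, 0.704], [-0.051, -0.997, -0.051], [0.706, 0.0, -0.709]]
ft_force: [-3.4, 1.0, 2.1]
opening: 0.324
grip_force: 1.6
```

```bash
python3 chk.py
```

```text
t 27.45 p [592.4 -47.5  76.3] G [634.6 -50.6  33.8] 
R [[0.707, -0.072, 0.704], [-0.051, -0.997, -0.051], [0.706, 0.0, -0.709]] 
q [-0.13  0.54  2.24  3.04  0.42 -1.52] F [-3.4  1.   2.1] op 0.3239159156254769 1.6316477616783231
tip [647.3 -51.5  21.1]
front fx -67.1 y -3.8
turn [ 0.1  0.1 -0. ]
```

Emit:
{"fn": "play_rows", "kwargs": {"turn": [[0,0,0],[0,0,0],[0,0,0],[0,0,0]], "dp": [[0.0005,0,0.0005],[0.0005,0,0.0005],[0.0004,0,0.0004],[0,0,0]], "claw": [171,171,171,171]}}

```text
clock: 27.85
position: [594.4, -47.7, 76.3]
eef_rot: [[0.707, -0.072, 0.704], [-0.051, -0.997, -0.051], [0.706, 0.0, -0.709]]
ft_force: [-2.8, 0.3, 2.1]
opening: 0.326
grip_force: 1.6
```

Emit:
{"fn": "play_rows", "kwargs": {"turn": [[0,0,0],[0,0,0],[0,0,0]], "dp": [[0.0004,0,0.0004],[0.0004,0,0.0004],[0,0,0]], "claw": [171,171,171]}}

```text
clock: 28.15
position: [595.0, -47.7, 76.2]
eef_rot: [[0.707, -0.072, 0.703], [-0.051, -0.997, -0.051], [0.705, 0.0, -0.709]]
ft_force: [-8.1, 1.0, 5.0]
opening: 0.328
grip_force: 3.9
```

Emit:
{"fn": "play_rows", "kwargs": {"turn": [[0,0,0],[0,0,0],[0,0,0]], "dp": [[0.0004,0,0.0004],[0.0004,0,0.0004],[0,0,0]], "claw": [171,171,171]}}

```text
clock: 28.45
position: [595.5, -47.7, 76.0]
eef_rot: [[0.708, -0.072, 0.703], [-0.051, -0.997, -0.051], [0.705, 0.0, -0.71]]
ft_force: [-15.9, 0.7, 11.3]
opening: 0.328
grip_force: 7.7
```

```bash
python3 chk.py
```

```text
t 28.45 p [595.5 -47.7  76. ] G [637.7 -50.7  33.5] 
R [[0.708, -0.072, 0.703], [-0.051, -0.997, -0.051], [0.705, 0.0, -0.71]] 
q [-0.13  0.54  2.23  3.04  0.42 -1.52] F [-15.9   0.7  11.3] op 0.32769206605211393 7.65772100770846
tip [650.3 -51.6  20.7]
front fx -64.1 y -3.7
turn [ 0.   0.2 -0. ]
```

Emit:
{"fn": "play_rows", "kwargs": {"turn": [[0,0,0],[0,0,0]], "dp": [[0.0005,0,0.0005],[0,0,0]], "claw": [171,171]}}

```text
clock: 28.65
position: [595.7, -47.7, 75.9]
eef_rot: [[0.708, -0.072, 0.702], [-0.051, -0.997, -0.051], [0.704, -0.0, -0.71]]
ft_force: [-20.3, 0.6, 16.6]
opening: 0.33
grip_force: 10.5
```

Emit:
{"fn": "play_rows", "kwargs": {"turn": [[0,0,0],[0,0,0],[0,0,0],[0,0,0],[0,0,0],[0,0,0],[0,0,0],[0,0,0]], "dp": [[-0.001,0,-0.001],[-0.002,0,-0.002],[-0.008,0,-0.008],[-0.015,0,-0.015],[-0.02,0,-0.02],[-0.02,0,-0.02],[-0.02,0,-0.02],[0,0,0]], "claw": [171,171,171,171,171,171,171,171]}}

```text
clock: 29.45
position: [471.9, -38.6, 75.9]
eef_rot: [[0.71, -0.072, 0.701], [-0.052, -0.997, -0.051], [0.703, -0.0, -0.711]]
ft_force: [-0.2, -0.3, -0.3]
opening: 0.326
grip_force: 0.0
```

```bash
python3 - <<'E'
from chk import *
P,d=shot('side','s13'); C=cloud('side',d); T,dt=shot('top','t13'); Ct=cloud('top',dt)
def rk(X): return np.stack([(X-o)@rx,(X-o)@ry,X[...,2]],-1)
for n,Q in (('side',rk(C)),('top',rk(Ct))):
  w=Q[(Q[...,2]>60)&(Q[...,2]<76)&(Q[...,0]>-90)&(Q[...,0]<20)&(abs(Q[...,1])<70)]
  print(n,len(w),np.percentile(w,[2,50,98],axis=0).round(1).tolist())
c,n,X=face(C,[610,-95,15],[690,0,60],ax=0); Xr=rk(X); print(len(X),n.round(3),'near face yaw vs rack',np.degrees(np.arctan2(n[1],n[0])).round(1)+4.07,rk(c))
cv2.imwrite('pics/s13c.png',cv2.resize(P[130:250,230:370],None,fx=5,fy=5,interpolation=2)[:,:,::-1])
E
```

```text
t 29.45 p [471.9 -38.6  75.9] G [513.9 -41.7  33.2] 
R [[0.71, -0.072, 0.701], [-0.052, -0.997, -0.051], [0.703, -0.0, -0.711]] 
q [-0.15  0.47  2.46  3.03  0.56 -1.54] F [-0.2 -0.3 -0.3] op 0.32601412392418827 0.0
tip [526.6 -42.6  20.4]
front fx -188.2 y -3.4
turn [ 0.   0.4 -0.1]
side 291 [[-69.3, -42.7, 60.9], [-40.7, -1.7, 69.7], [-3.8, 46.6, 74.5]]
top 170 [[-52.4, -44.8, 62.8], [-39.1, -1.9, 68.8], [-1.1, 41.9, 74.1]]
115 [ 0.997 -0.     0.075] near face yaw vs rack 4.07 [-66.44425461   2.88687089  39.28769935]
```

View pics/s13c.png

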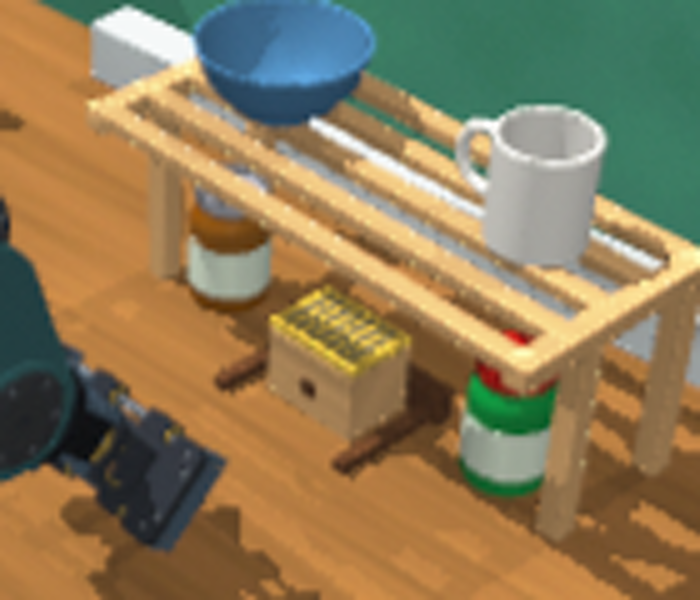

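```bash
python3 - <<'E'
from chk import *
for yaw in (0,4.):
  R=Rn.from_euler('z',yaw,degrees=True).as_matrix()
  for a,b in ((-64,43.5),(-64,-46.5),(0,-46.5),(0,43.5)):
    q=R@np.array([a+32,b+1.5,0])+[-32,-1.5,70]; X=o+q[0]*rx+q[1]*ry+[0,0,q[2]]; print(yaw,a,b,((proj('side',X)+.5-[230,130])*5).round())
E
```

```text
t 29.55 p [475.8 -39.1  76.7] G [518.  -42.2  34.2] 
R [[0.707, -0.072, 0.704], [-0.051, -0.997, -0.051], [0.706, 0.0, -0.709]] 
q [-0.15  0.47  2.45  3.03  0.56 -1.54] F [0.7 0.3 0.4] op 0.3299436701674678 0.0
tip [530.7 -43.1  21.4]
front fx -184.0 y -3.7
turn [ 0.1  0.1 -0. ]
0 -64 43.5 [277. 319.]
0 -64 -46.5 [360. 374.]
0 0 -46.5 [420. 339.]
0 0 43.5 [336. 287.]
4.0 -64 43.5 [276. 322.]
4.0 -64 -46.5 [365. 373.]
4.0 0 -46.5 [420. 336.]
4.0 0 43.5 [331. 287.]
```

```bash
python3 -c "
from workcell import hand_in; print(hand_in())"
```

```text
the job is handed in; nothing more can be done
None
```

I rolled the stamp over in two quarter turns, with a rest on its side in between, and parked it brass face up between the rails, pushed against the stop. I handed it in after about 30 s of the 72 s; no verdict came back. I saw no contact with the rack or the other items, though I only checked that in the camera pictures.

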